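# Start and screw home a canister lid

## Robot

A 6-joint arm with a two-finger parallel gripper is mounted at the origin on a cart in front of the work surface, level with it; the furniture and walls round the work are solid. World frame = base frame: x ahead of the robot, y to its left, z up, the work surface at z = 0. Lengths are in m, angles in rad, forces in N, time in s.
With the tool pointing down it reaches from about 0.225 to 0.875 m from the base axis. Payload 3.4 kg.
Tool frame: the origin (TCP) lies between the finger pads; the fingertips stand 19 mm ahead of it and the grasp point (between the pads) is the TCP; z points along the fingers, y is the line along which they close (so a half turn about z gives the same grasp; the last joint's range is limited). The gripper opens to 85 mm and grips with 20 to 120 N. Pads are 22 mm wide; open, the fingers measure 114 mm over their backs; the gripper's body (76 mm by 85 mm) begins 54 mm behind the grasp point. The pads swing forward as they close: fully open they stand 13 mm farther back than shut.
Start: joints at [1.22, 0.276, 1.505, -0, 1.361, -0.121], TCP at [0.131, 0.56, 0.25] pointing down, gripper open.
Joint ranges: [-2.89, 2.89], [-0.75, 2.08], [0.22, 2.7], [-1.18, 4.32], [0.11, 2.71], [-2.7, 2.7]. Speed limits (rad/s): [2.57, 2.57, 3.14, 3.14, 3.14, 3.14].

## Interface

Orientations are given as a unit quaternion [w, x, y, z].
In Python, from rig import get_state, imaging, ticket gives the robot as it stands. The module is installed in compiled form; this text tells all that it offers.
- The arm moves only by the shell command python3 -m inch 'ROWS' [FORCE]. ROWS is JSON, a list of rows, each an object with "claw": the opening, from -1 (shut) to 1 (fully open); "travel": the shift along the world's x, y, z in units of 200 mm (1.0 is 200 mm), a list of three; "turn": the turn about the world's z in units of 180 degrees (1.0 is 180 degrees). A call has 1 to 5 rows; each row is the pose to reach, as a shift and turn from the pose commanded when the call began, turning the shorter way round; what a row does not reach only later rows make up. A row lasts 1/10 s, in which the tool goes at most 50 mm and 8.59 degrees, less where a joint would pass 70% of its speed; a pose out of reach is approached as far as the arm can. A call with a number of a shift or a turn outside -1 to 1 is refused whole. A call with a gripper value outside its range is refused whole. The fingers move at their own pace and stop on an object; FORCE is the grip in N (left out, the last holds). Time passes only in rows, so rows that repeat a pose let the fingers close. It gives the time, the measured TCP pose, the force, the opening and the grip force at its end, in the units of the state.
- get_state(): the state, without advancing time (a new reading comes with each control period).
- imaging.get_image(name): name is "scene" or "top"; returns the picture (400x640x3 uint8, red, green, blue); there is no depth.
- imaging.camera_params(name): a dict with "camera_matrix" (3x3 intrinsics, pixels), "cam_to_world" (4x4, takes a point from camera to world coordinates). Camera axes: x right, y down, z forward; pixel columns grow to the right and rows downward; lengths in m; the calibration is good to about 2 mm. A picture is of the moment at which its call begins. camera_params takes no time and is no camera call.
- ticket.sign_off(): hands the job in; it is judged then, once.
The state is a dict: "clock": time; "qpos": joint angles; "qd": joint speeds; "effort": joint torques, N m; "position": TCP position; "ee_rot": TCP orientation; "contact_force": force on the tool from outside, world axes, zero at the start; "moment": the same for the moment, N m; "width": finger opening in m; "gripper_force": force on a finger pad.
Only numpy, scipy, OpenCV 4.12 (cv2) and the standard library are available. Lean on these libraries where they do the work, as an engineer would, in place of code of your own. Each camera call takes 0.05 s, during which the arm holds its last target. There are 200 camera calls.

## Task

The screw lid of the taller of the two clamped steel canisters has only been set on top of its thread and stands proud. Without lifting it off, turn it backward (counter-clockwise seen from above) until it drops into the thread start, then screw it forward (clockwise) all the way to its stop and let go. Leave the lid of the shorter canister, which is already shut, as it is.

Things in the scene. Friction and masses are not known exactly. Their poses are not given: they have to be found in the camera images.
- tall_canister: Taller steel canister, fixed: body 84 mm across, 100 mm high to its shoulder, held by grey jaws on a round dark foot plate 112 mm across; above the shoulder a threaded neck, rim at 124 mm. Origin: centre of the underside, z up. A small dark round stud on the shoulder at its +x marks a thread start; a dark bar mark 74 degrees clockwise of it, seen from above, marks the closed stop.
- tall_lid: Its loose white screw lid, about 80 g: ribbed disc 70 mm across, 26 mm high, with a grip bar across the top 14 mm wide, 58 long (along x), 26 high; the bar's +x end is pointed. Origin: centre of the lower edge, z up. Starts on the ledge, 117 mm above the canister's origin, pointed end 36 to 68 degrees clockwise of the stud. Up there ribs stop it 14 degrees past the stud and 74 before it.
- thread_start (a point): Top of the round stud, 38 mm from the canister's axis, 103 mm above its origin. With the pointed end of the lid turned back over it (within 12 degrees) the lid can drop 13 mm, to 104 mm: by itself if the grip is slack, or when lowered in the grip. It then turns clockwise easily to the stop, pointed end at the bar mark, without sinking further. Side play 2 mm.
- short_lid_tip (a point): Pointed end of the grip bar on the lid of the shorter canister, at the top of the bar, 30 mm from the lid's axis. That canister and lid look the same but stand 40 mm lower, and the lid is already shut (bar top 116 mm above the table). The lid is loose on its thread: leave it alone.
Things that resemble listed ones, but are neither listed nor needed, are in the scene too. What is shaped like the tall_canister but turquoise is not meant.

How it is judged:
On the way:
1. the tall canister's lid is turned back to the thread start and has dropped into it (z of tall_lid in the frame of tall_canister below 0.109 m and angle between the x axis of tall_lid and the x axis of tall_canister, either way round below 0.6 rad), for 0.1 s.
At the end, for the whole second after the job is handed in: The tall canister's lid sits level and at rest on the neck, down to within 3.5 mm of its seated height, and screwed forward at least 60 degrees from the thread start (the stop is at 74) (z of tall_lid in the frame of tall_canister below 0.1075 m and horizontal distance between tall_lid and tall_canister below 0.006 m and angle between the x axis of tall_lid and the x axis of tall_canister, either way round above 1.05 rad and angle between tall_lid's own z axis and vertical below 0.1 rad and linear speed of tall_lid below 0.02 m/s); the robot touches nothing.
It fails at once if the tall canister's lid is lifted off (raised more than 15 mm above where it started) (z of tall_lid in the frame of tall_canister above 0.132 m).
It fails at once if the shut lid of the short canister is turned or shifted (its tip moves more than 12 mm) (distance of short_lid_tip from where it was at the start of the episode above 0.012 m).
It also fails if it takes over 38 s, if anything falls off the work surface, if the arm or the gripper's body presses on something with over 40 N, if the wrist force passes 120 N, or if a joint passes its speed limit or range.

## Working session

There is one attempt and no reset: what is moved stays moved. The work goes in short steps, Python scripts to look and compute and a shell command to move; the robot and the scene stay as the last step left them, time stands still between calls to the robot, and variables do not carry over. Pictures are saved under pics/ and viewed, at most 10 in all, crops included, and the job is handed in when it is done.

```bash
mkdir -p pics; cat > h.py <<'E'
import numpy as np, cv2
from rig import get_state, imaging, ticket
def save(n,f,crop=None,s=1):
    im=imaging.get_image(n)[:,:,::-1]
    cv2.imwrite('pics/full_'+f,im)
    if crop: im=im[crop[1]:crop[3],crop[0]:crop[2]]
    cv2.imwrite('pics/'+f,cv2.resize(im,None,fx=s,fy=s,interpolation=cv2.INTER_CUBIC))
def world(n,u,v,z):
    p=imaging.camera_params(n);K=np.array(p["camera_matrix"]);T=np.array(p["cam_to_world"])
    d=T[:3,:3]@np.linalg.solve(K,[u,v,1]);o=T[:3,3]
    return o+d*(z-o[2])/d[2]
def pix(n,P):
    p=imaging.camera_params(n);K=np.array(p["camera_matrix"]);T=np.array(p["cam_to_world"])
    q=K@(T[:3,:3].T@(np.array(P)-T[:3,3]));return q[:2]/q[2]
E
python3 - <<'E'
from h import *
save("scene","s0.png");save("top","t0.png")
for n in("scene","top"):print(imaging.camera_params(n)["cam_to_world"])
s=get_state();print(s["position"],s["ee_rot"],s["clock"])
E
```

```text
[[ 0.50642333 -0.53673571  0.6748705  -0.15481517]
 [-0.86227246 -0.31944304  0.39299154 -0.39210707]
 [ 0.00465009 -0.78094233 -0.62458583  0.74246762]
 [ 0.          0.          0.          1.        ]]
[[ 0.00392268 -0.99607265  0.08845274  0.43110666]
 [-0.9998031  -0.00218599  0.01972241 -0.00735902]
 [-0.01945159 -0.08851269 -0.9958851   1.1415433 ]
 [ 0.          0.          0.          1.        ]]
[0.13083406 0.55946345 0.24952628] [-2.00530549e-04  1.14655542e-01  9.93404964e-01 -8.03065214e-04] 0.1
```

View pics/s0.png

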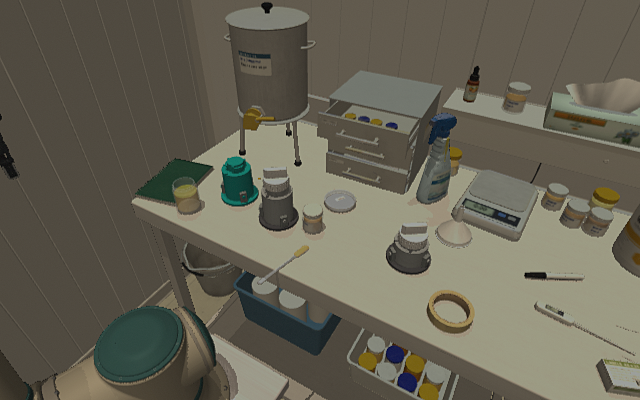

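View pics/t0.png

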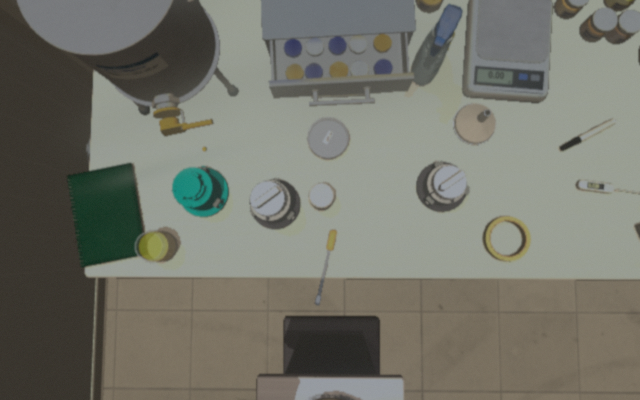

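The candidates are: the tall canister with the white lid (top 270,198; scene 278,190), the short canister (top 446,183; scene 411,240), and the turquoise lookalike (top 195,188). I choose the tall grey one and check it in a close crop.

```bash
python3 - <<'E'
from h import *
a=cv2.imread('pics/full_t0.png')[160:240,230:310];b=cv2.imread('pics/full_s0.png')[155:235,240:320]
f=lambda x:cv2.convertScaleAbs(cv2.resize(x,(400*1,400),interpolation=cv2.INTER_CUBIC),alpha=1.5)
cv2.imwrite('pics/c0.png',np.hstack([f(a),f(b)]))
for z in (0,.169):print(z,world("top",270,198,z))
E
```

```text
0 [0.53910611 0.13322586 0.        ]
0.169 [0.52311731 0.11241295 0.169     ]
```

View pics/c0.png

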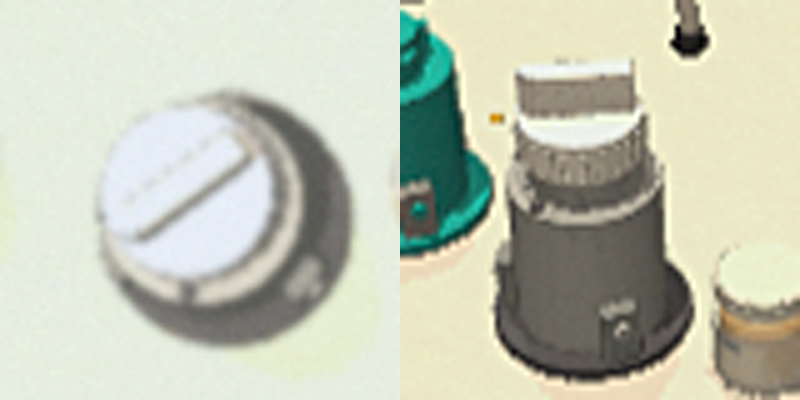

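Crop: the tall grey canister, white lid proud (top view: disc centre ≈(267,197), bar from ≈(255,203) to (279,189)). There are dark specks on the shoulder at ≈(268,218) and (255,216.5). A shoulder overlay should settle which is the stud and which the mark.

```bash
python3 - <<'E'
from h import *
from scipy.optimize import least_squares
p=world("top",267.2,197.3,.156);print(p)
c=world("top",267.4,196.8,.169);print("barc",c, "disc",world("top",230+37,160+37.4,.143))
e1=world("top",255.5,203.5,.169);e2=world("top",279,189,.169);print(e1,e2,np.linalg.norm(e1-e2),np.degrees(np.arctan2(*(e1-e2)[1::-1])))
print("plate",world("top",230+48,160+49,.0))
for q in((268,218),(255.2,216.5)):
  w=world("top",*q,.103);d=w-c;print(q,w,np.hypot(*d[:2]),np.degrees(np.arctan2(d[1],d[0])))
out=[]
for n,f,x,y in(("top","full_t0.png",238,172),("scene","full_s0.png",253,160)):
  im=cv2.imread('pics/'+f)[y:y+60,x:x+50]
  im=cv2.convertScaleAbs(cv2.resize(im,None,fx=8,fy=8,interpolation=cv2.INTER_LANCZOS4),alpha=1.6)
  for a in range(0,360,30):
    for r,z in((.045,.1),):
      u=(pix(n,[c[0]+r*np.cos(np.radians(a)),c[1]+r*np.sin(np.radians(a)),z])-[x,y])*8+4
      cv2.circle(im,tuple(int(t) for t in u),2,(0,0,255),-1);cv2.putText(im,str(a),tuple(int(t) for t in u),0,.4,(255,0,0),1)
  out.append(im)
cv2.imwrite('pics/c1.png',np.hstack(out))
E
```

```text
[0.52569486 0.11945515 0.156     ]
barc [0.52540601 0.11741298 0.169     ] disc [0.52674503 0.1215178  0.143     ]
[0.51253001 0.13997386 0.169     ] [0.54041152 0.09541799 0.169     ] 0.052560478314086966 122.03689988180778
plate [0.514469  0.1149996 0.       ]
(268, 218) [0.48858651 0.12407746 0.103     ] 0.037417783022655436 169.7403081886672
(255.2, 216.5) [0.49156171 0.15017156 0.103     ] 0.04710160006209008 135.93391512272183
```

View pics/c1.png

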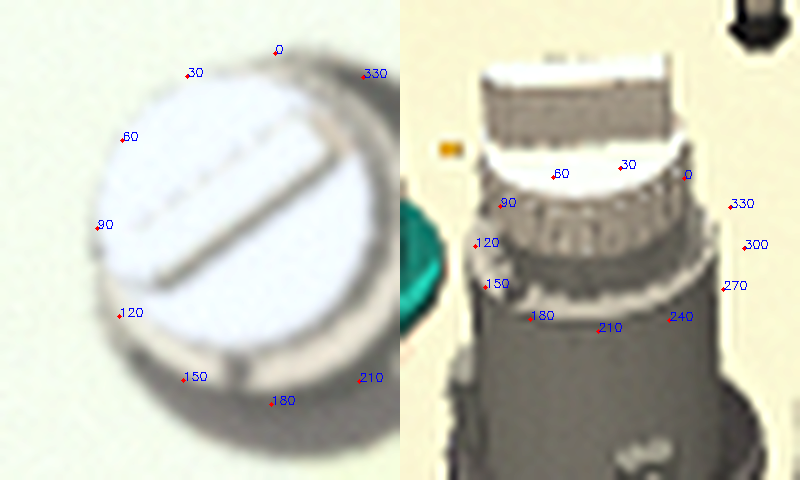

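Stud at azimuth ≈169°, 37 mm from the axis (38 expected). The bar's pointed end is at ≈122°, which is 47° clockwise of the stud and consistent with the description. The lid axis is at ≈(0.525, 0.118). Start yaw of the closing line is 76.8°, and I need 32°. Approaching at height.

```bash
python3 -m inch '[{"claw":0,"travel":[0.83,-0.93,0],"turn":-0.125},{"claw":0,"travel":[0.83,-0.93,0],"turn":-0.125},{"claw":0,"travel":[0.83,-0.93,0],"turn":-0.125},{"claw":0,"travel":[0.83,-0.93,0],"turn":-0.125},{"claw":0,"travel":[0.83,-0.93,0],"turn":-0.125}]' 30
python3 -m inch '[{"claw":0,"travel":[0.83,-0.93,0],"turn":-0.124},{"claw":0,"travel":[0.83,-0.93,0],"turn":-0.124},{"claw":0,"travel":[0.83,-0.93,0],"turn":-0.124},{"claw":0,"travel":[0.83,-0.93,0],"turn":-0.124},{"claw":0,"travel":[0.83,-0.93,0],"turn":-0.124}]' 30
python3 - <<'E'
from h import *
s=get_state();print(s["clock"],s["position"],s["ee_rot"],s["width"],s["contact_force"])
R=s["ee_rot"];print(np.degrees(2*np.arctan2(R[2],R[1]))-90)
E
```

```text
clock: 0.6
position: [0.2977, 0.3722, 0.25]
ee_rot: [-0.0, 0.306, 0.952, -0.0]
contact_force: [1.5, 0.8, 1.3]
width: 0.0423
gripper_force: 0.0
clock: 1.1
position: [0.4638, 0.186, 0.2501]
ee_rot: [-0.0, 0.485, 0.875, 0.0]
contact_force: [1.0, 0.8, 0.7]
width: 0.043
gripper_force: 0.0
1.1 [0.46384417 0.1860465  0.25014149] [-1.20400828e-04  4.84892505e-01  8.74573749e-01  4.12825465e-05] 0.04301523094087939 [1.02704343 0.80048171 0.7399079 ]
31.989139719163717
```

```bash
python3 -c "
from h import *
print(world('scene',275.1,168.7,.169), pix('scene',[.525,.118,.169]))"
python3 -m inch '[{"claw":0,"travel":[0.307,-0.34,0],"turn":0},{"claw":0,"travel":[0.307,-0.34,-0.1],"turn":0},{"claw":0,"travel":[0.307,-0.34,-0.2],"turn":0},{"claw":0,"travel":[0.307,-0.34,-0.2],"turn":0}]' 30
python3 -c "
from h import *
x=save('scene','s1.png',(225,110,325,220),5)"
```

```text
[0.5233975  0.12286942 0.169     ] [277.02399975 168.94585431]
clock: 1.5
position: [0.5228, 0.1185, 0.2071]
ee_rot: [-0.003, 0.486, 0.874, -0.002]
contact_force: [-0.5, 0.5, 0.4]
width: 0.0427
gripper_force: 0.0
```

View pics/s1.png

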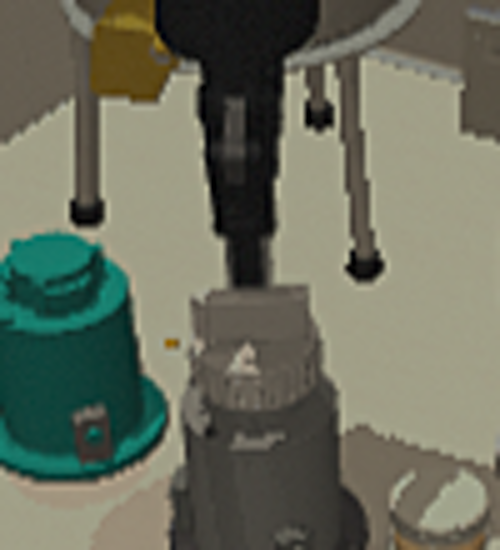

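The picture shows the gripper (finger column ≈247) straight above the lid's bar (193–308, centre 250). Descending and gripping lightly.

```bash
python3 -m inch '[{"claw":0,"travel":[0,0.01,-0.11],"turn":0},{"claw":0,"travel":[0,0.01,-0.22],"turn":0},{"claw":0,"travel":[0,0.01,-0.22],"turn":0},{"claw":-1,"travel":[0,0.01,-0.22],"turn":0},{"claw":-1,"travel":[0,0.01,-0.22],"turn":0}]' 25
python3 -m inch '[{"claw":-1,"travel":[0,0,0],"turn":0},{"claw":-1,"travel":[0,0,0],"turn":0}]' 25
```

```text
clock: 2.05
position: [0.5252, 0.1225, 0.1681]
ee_rot: [0.001, 0.484, 0.875, 0.001]
contact_force: [0.3, -0.2, -0.3]
width: 0.0147
gripper_force: 7.5
clock: 2.25
position: [0.5252, 0.1224, 0.1681]
ee_rot: [0.001, 0.485, 0.875, 0.001]
contact_force: [-0.5, 1.3, 6.9]
width: 0.0134
gripper_force: 29.2
```

```bash
python3 -m inch '[{"claw":-1,"travel":[0,0,0],"turn":0.04},{"claw":-1,"travel":[0,0,0],"turn":0.08},{"claw":-1,"travel":[0,0,0],"turn":0.12},{"claw":-1,"travel":[0,0,0],"turn":0.16},{"claw":-1,"travel":[0,0,0],"turn":0.2}]' 25
python3 -m inch '[{"claw":-1,"travel":[0,0,0],"turn":0.03},{"claw":-1,"travel":[0,0,0],"turn":0.06},{"claw":-1,"travel":[0,0,0],"turn":0.06},{"claw":-1,"travel":[0,0,0],"turn":0.06}]' 25
python3 -c "
from h import *
s=get_state();print(s['contact_force'],s['moment'])
save('scene','s2.png',(240,140,310,235),6)"
```

```text
clock: 2.75
position: [0.5258, 0.1219, 0.1679]
ee_rot: [0.002, 0.188, 0.982, 0.001]
contact_force: [1.0, -0.4, 2.3]
width: 0.0133
gripper_force: 28.7
clock: 3.15
position: [0.5244, 0.1218, 0.1664]
ee_rot: [0.0, 0.098, 0.995, -0.0]
contact_force: [0.2, 0.2, -0.6]
width: 0.0129
gripper_force: 28.2
[ 0.22153691  0.20198279 -0.62033988] [-0.01117259  0.04649709 -0.00820944]
```

View pics/s2.png

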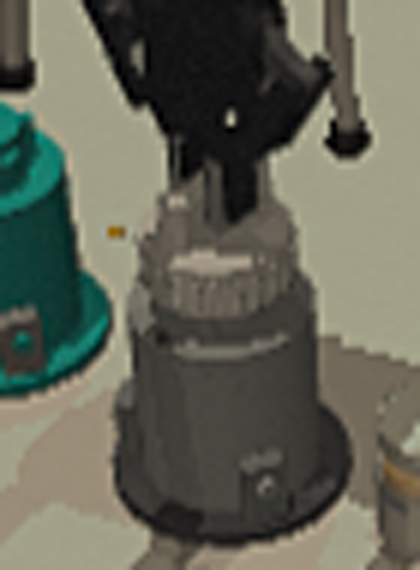

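The lid has turned with the bar along ≈169° (pointed end at the stud) and the upward force has vanished, so the ledge has gone. Lowering 13 mm.

```bash
python3 -m inch '[{"claw":-1,"travel":[0,0,-0.03],"turn":0},{"claw":-1,"travel":[0,0,-0.05],"turn":0},{"claw":-1,"travel":[0,0,-0.065],"turn":0},{"claw":-1,"travel":[0,0,-0.065],"turn":0}]' 25
```

```text
clock: 3.6
position: [0.5241, 0.1219, 0.1551]
ee_rot: [0.0, 0.098, 0.995, -0.0]
contact_force: [-4.5, -0.9, 13.1]
width: 0.0134
gripper_force: 30.1
```

The fingertips are now at 136 mm, below the proud disc top (143 mm), so the lid has dropped. Screwing it clockwise.

```bash
python3 -m inch '[{"claw":-1,"travel":[0,0,0.006],"turn":-0.04},{"claw":-1,"travel":[0,0,0.006],"turn":-0.08},{"claw":-1,"travel":[0,0,0.006],"turn":-0.12},{"claw":-1,"travel":[0,0,0.006],"turn":-0.16},{"claw":-1,"travel":[0,0,0.006],"turn":-0.2}]' 25
python3 -m inch '[{"claw":-1,"travel":[0,0,0],"turn":-0.04},{"claw":-1,"travel":[0,0,0],"turn":-0.08},{"claw":-1,"travel":[0,0,0],"turn":-0.12},{"claw":-1,"travel":[0,0,0],"turn":-0.16},{"claw":-1,"travel":[0,0,0],"turn":-0.2}]' 25
python3 -c "
from h import *
s=get_state();print(s['contact_force'],s['moment'])"
```

```text
clock: 4.1
position: [0.525, 0.122, 0.1552]
ee_rot: [0.001, 0.403, 0.915, 0.0]
contact_force: [-0.3, -0.1, 3.7]
width: 0.0135
gripper_force: 28.9
clock: 4.6
position: [0.5252, 0.1221, 0.1552]
ee_rot: [0.001, 0.665, 0.746, 0.001]
contact_force: [0.6, 2.1, 5.7]
width: 0.0135
gripper_force: 39.3
[0.57784456 2.0627789  5.68774193] [0.2487287  0.04375689 1.03419106]
```

Moment about z is 1.0 N m and the grip force is rising, so the lid is at its stop (turned 72°). Releasing and rising.

```bash
python3 -m inch '[{"claw":-0.4,"travel":[0,0,0],"turn":0},{"claw":-0.1,"travel":[0,0,0],"turn":0},{"claw":0,"travel":[0,0,0],"turn":0},{"claw":0,"travel":[0,0,0],"turn":0}]' 25
python3 -m inch '[{"claw":0,"travel":[0,0,0.1],"turn":0},{"claw":0,"travel":[0,0,0.3],"turn":0},{"claw":0,"travel":[0,0,0.5],"turn":0},{"claw":0,"travel":[-0.3,0,0.5],"turn":0},{"claw":0,"travel":[-0.8,0,0.5],"turn":0}]' 25
python3 -m inch '[{"claw":0,"travel":[-0.8,0,0],"turn":0},{"claw":0,"travel":[-0.8,0,0],"turn":0},{"claw":0,"travel":[-0.8,0,0],"turn":0},{"claw":0,"travel":[-0.8,0,0],"turn":0}]' 25
python3 - <<'E'
from h import *
save('top','t3.png');save('scene','s3.png')
a=cv2.imread('pics/full_t3.png')[172:232,238:288];b=cv2.imread('pics/full_s3.png')[160:220,253:303]
cv2.imwrite('pics/c3.png',cv2.convertScaleAbs(cv2.resize(np.hstack([a,b]),None,fx=8,fy=8,interpolation=cv2.INTER_CUBIC),alpha=1.5))
E
```

```text
clock: 5.0
position: [0.5242, 0.1219, 0.1543]
ee_rot: [-0.0, 0.664, 0.748, -0.0]
contact_force: [0.2, 0.6, -0.2]
width: 0.0427
gripper_force: 0.0
clock: 5.5
position: [0.425, 0.122, 0.2557]
ee_rot: [0.001, 0.664, 0.748, 0.001]
contact_force: [-0.5, -0.0, -0.4]
width: 0.0427
gripper_force: 0.0
clock: 5.9
position: [0.2584, 0.1214, 0.2538]
ee_rot: [-0.001, 0.663, 0.748, -0.001]
contact_force: [0.7, -0.0, -0.5]
width: 0.0428
gripper_force: 0.0
```

View pics/c3.png

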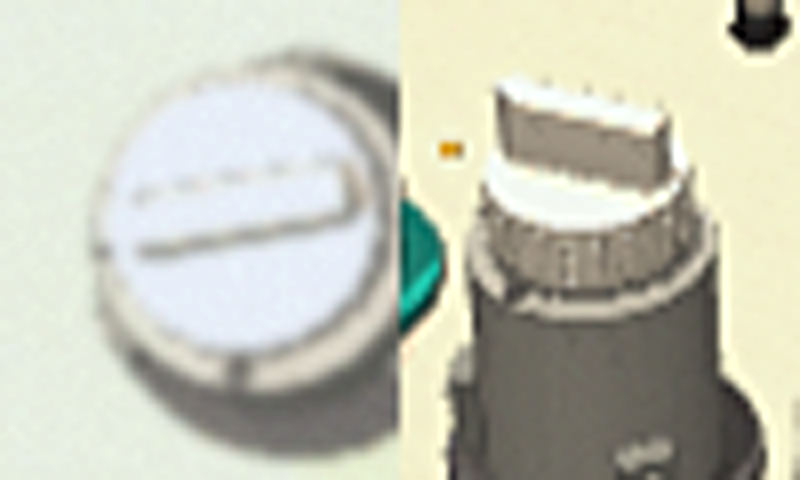

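The lid is down on the shoulder and level, with the bar's end aimed at the now visible bar mark (≈103,250 in the crop). The stud is at (237,370), and the arm is clear. Handing in.

```bash
python3 -c "
from rig import ticket
print(ticket.sign_off())"
```

```text
the job is handed in; nothing more can be done
None
```

I turned the tall canister's lid back until it dropped into the thread, screwed it about 72° clockwise to its stop, and let go. The short canister's lid was not touched, and I handed the job in at about 6 s; no verdict was shown.

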